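# Show the turning angle on the egg turner's pivot stud

## Task

Lift the white dust cover off the egg turner's pivot stud and stand it upright on the black mat. Then take the angle gauge by its grip block, set the middle of its foot square across the stud's round ridge with its dial facing the way it does now, and rock it there, leaning towards the lower shoulder, until its hanging pointer settles within the width of the dark tab on the dial. Finish while still holding it there, its foot resting lightly on the ridge, and do not disturb the other things on the bench.

Things in the scene. Friction and masses are not known exactly. Their poses are not given: they have to be found in the camera images.
- cover_grip (a point): centre of the grip rib on top of the white dust cover: rib 50 (x) x 24 (y) x 44 high, this point its centre, 22 above the flat top plate and 87 above the cover's underside. At the start the cover stands over the stud block, its walls on the stud's base plate (15 above the bench), axes as the stud's; it lifts straight off (raise it 65 to clear the block)
- stud: the egg turner's steel pivot stud, fixed to the bench. Origin: centre of the underside of its base plate, 90 (x) x 120 (y) x 15. On it a block 50 (x) x 50 (y from -24 to +26) with an uneven top: a round-backed ridge along x, highest line at y = -14, 70 above the bench; on its +y side a flat shoulder, y = -4 to +26, 56 above the bench
- stud_ridge (a point): the middle of the ridge's highest line, 70 above the bench. Axes as the stud's: x along the ridge, +y towards the lower shoulder. The ridge's back is a cylinder of radius 10 whose axis lies 10 straight below this point; the ridge is 50 long
- gauge: the loose angle gauge, standing on the bench at the start; about 300 g, 174 high. Origin: centre of the underside of its flat foot, 40 (x) x 130 (y) x 12. A white dial plate 6 (x) x 120 (y) x 118 on the foot faces the gauge's +x (away from the robot), a black grip block on top. z up when it stands flat. Tilting it about x so that its +y end goes down makes the pointer read positive
- gauge_grip (a point): centre of the gauge's grip block, which is 34 (x) x 30 (y) x 44 high; 152 above the underside of the foot, 22 above the dial plate's top edge. Axes as the gauge's
- pointer (a joint): angle (rad) of the slim black hanging pointer on the dial, pivoted 116 above the foot's underside and 80 long: 0 when the gauge stands flat, and equal to the gauge's lean towards its own +y end; it swings freely and settles in about a second
- tab (a joint): angle (rad) of the mark, an 8 wide, 14 high dark tab on a stiff arm about the same pivot, set somewhere between 0.10 and 0.28 (towards the gauge's +y end) and staying there. When joint pointer equals joint tab the pointer's tip lies over the middle of the tab
- pointer_tip (a point): the tip of the pointer, 80 from its pivot
- tab_mark (a point): the middle of the tab, 80 from the same pivot, in the same plane as the pointer's tip
- mat_top (a point): centre of the top of the black rubber mat, 120 x 120 x 3, fixed flat on the bench
- tub: bystander, to be left alone: clear lidded food tub 106 x 81 x 63; origin at its underside's centre
- screwdriver: bystander, to be left alone: screwdriver lying flat, about 200 long
- gearmotor: bystander, to be left alone: small steel gearmotor 60 x 50 x 55 standing upright; origin at its underside's centre
- torch: bystander, to be left alone: egg-candling torch standing on end, 44 diameter, 110 high; origin at its underside's centre
- jar: bystander, to be left alone: glass screw jar, 56 diameter, 75 high; origin at its underside's centre
- offcut: bystander, to be left alone: pine offcut lying flat, 120 x 45 x 38; origin at its underside's centre
- dial_front (a point): a point 100 in front of the gauge's dial (its +x side), 60 above the foot's underside: shows which way the dial faces
- cover: the loose white dust cover, about 120 g: an inverted channel 56 (x) x 80 (y), 65 high to its top plate (109 with the rib), walls 4 thick, open at its x ends. Origin: centre of its underside; z up
Things that resemble listed ones, but are neither listed nor needed, are in the scene too. Of the things that look like the gauge, the largest one is meant.

How it is judged:
By the outcome, as a careful person would: the job done as asked, in the order asked, and still so for the second after the job is handed in, while the arm keeps its last pose, push and grip.
It also fails if it takes over 64 s, if anything falls off the work surface, if the arm or the gripper's body presses on something with over 40 N, if the wrist force passes 120 N, or if a joint passes its speed limit or range.

## Robot

A 6-joint arm with a two-finger parallel gripper is mounted at the origin on the work surface. World frame = base frame: x ahead of the robot, y to its left, z up, the work surface at z = 0. Lengths are in mm, angles in degrees, forces in N, time in s.
With the tool pointing down it reaches from about 300 to 850 mm from the base axis. Payload 4.2 kg.
Tool frame: the origin (TCP) lies between the finger pads; the fingertips stand ahead of it and the grasp point (between the pads) lies 8 mm behind it (env.tip_reach is the x of the fingertips in the tool frame, in mm); x points along the fingers, y is the direction in which the jaws open and shut, and the axes are right-handed (so a half turn about x gives the same grasp; the last joint's range is limited). The gripper opens to 91 mm and grips with 3 to 60 N. Pads are 32 mm wide; open, the fingers measure 118 mm over their backs; the gripper's body (76 mm by 178 mm) begins 60 mm behind the grasp point.
Start: joints at [-74.771, 18.312, 89.639, -0, 72.044, -1.146], TCP at [162.11, -551.691, 224.976] pointing down, gripper open.
Joint ranges: [-177.97, 177.97], [-48.28, 115.42], [12.27, 149.76], [-77.06, 257.06], [2.81, 150.46], [-146.56, 146.56]. Speed limits (degrees/s): [147.25, 147.25, 180, 180, 180, 180].

## Interface

Orientations are given as [roll, pitch, yaw] about the fixed x, y, z axes, in that order (R = Rz(yaw) Ry(pitch) Rx(roll)).
In Python, from workcell import env, cams gives the robot as it stands.
- The arm moves only by the tool arm_command, never from a script. Its argument "deltas" is a list of rows, each a list of 3 entries, a list of its own where there are three numbers: the opening, from 0 (shut) to 1 (fully open), then the shift along the world's x, y, z in mm, then the turn about the world's z in rad. A call has 1 to 20 rows; each row is the pose to reach, as a shift and turn from the pose commanded when the call began; what a row does not reach only later rows make up. A row lasts 1/10 s, in which the tool goes at most 50 mm and 8.59 degrees, less where a joint would pass 70% of its speed; a pose out of reach is approached as far as the arm can. A call with a gripper value outside its range is refused whole. The fingers move at their own pace and stop on an object; "grip_force" is the grip in N (left out, the last holds). Time passes only in rows, so rows that repeat a pose let the fingers close. It gives the time, the measured TCP pose, the force and the opening at its end, in the units of the state.
- env.state(): the state, without advancing time (a new reading comes with each control period).
- cams.grab_frame(name): name is "scene" or "top" or "wrist"; returns a dict with "img" (480x640x3 uint8, red, green, blue), "K" (3x3 intrinsics, pixels), "rvec" (rotation vector, rad) and "tvec" (3), from world to camera coordinates, as OpenCV has them. Camera axes: x right, y down, z forward; pixel columns grow to the right and rows downward; lengths in mm; the calibration is good to about 2 mm. The wrist camera is an equidistant fisheye: a pixel r from the principal point sees the ray r / f radians off the axis. A picture is of the moment at which its call begins. There is no depth.
- env.job_done(): hands the job in, once; it reports no verdict.
Trained networks look in a picture, given as the dict that the camera call returned (one of the last four; its "shot" number tells which), for a name from the list of things; names that differ only in an ending like _2 or _b are one class to them, and where a whole thing is asked for, a point or a joint stands for the part that bears it (a point fixed in the world has none). Each returns a list of dicts, best first, with "conf" (0 to 1); they miss things now and then, are a little off and sometimes report something else, mostly with a low value. They report only what shows in the picture. A call takes as long as a camera call. They do not tell look-alikes from the thing itself.
- cams.silhouettes(picture, name): "region" (480x640 bool, what is visible of it) and "centre" ([column, row] in pixels, amid what is visible of it).
The state is a dict: "time_s": time; "qpos": joint angles; "qvel": joint speeds; "effort": joint torques, N m; "ee_pos": TCP position; "ee_rot": TCP orientation; "force": force on the tool from outside, world axes, zero at the start; "torque": the same for the moment, N m; "gripper_width": finger opening in mm.
Only numpy, scipy, OpenCV 4.12 (cv2) and the standard library are available. Lean on these libraries where they do the work, as an engineer would, in place of code of your own. Each camera call takes 0.05 s, during which the arm holds its last target.

## Working session

There is one attempt and no reset: what is moved stays moved. The work goes in short steps, Python scripts to look and compute and a tool call to move; the robot and the scene stay as the last step left them, time stands still between calls to the robot, and variables do not carry over. Pictures are saved under pics/ and viewed, and the job is handed in when it is done.

Besides the shell and the picture viewer there is one more tool, called after ">>>" by a JSON object that holds its "method" and its "body", one argument or row to a line. arm_command: Moves the arm, as the interface text tells. Its arguments: {"type":"object","properties":{"deltas":{"type":"array","items":{"type":"array"}},"grip_force":{"type":"number"}},"required":["deltas"]}

```bash
ls; mkdir -p pics; cat > h.py <<'E'
from workcell import env, cams
import numpy as np, cv2
def save(p,n):
    cv2.imwrite('pics/'+n+'.png',cv2.cvtColor(p['img'],cv2.COLOR_RGB2BGR))
E
python3 - <<'E'
from h import *
for n in ['scene','top','wrist']:
    p=cams.grab_frame(n); save(p,n+'0')
    R=cv2.Rodrigues(np.array(p['rvec'],float))[0]; print(n,p['K'],(-R.T@np.array(p['tvec']).reshape(3)).round(1))
print(env.state(),env.tip_reach)
E
```

```text
pics
scene [[439.26715771   0.         317.53588836]
 [  0.         439.26715771 242.93312175]
 [  0.           0.           1.        ]] [1020.3  479.6  909.3]
top [[520.01602628   0.         325.31553787]
 [  0.         520.01602628 238.59201835]
 [  0.           0.           1.        ]] [ 5.1150e+02 -4.0000e-01  1.2657e+03]
wrist [[371.64829954   0.         322.06634514]
 [  0.         371.64829954 233.7290922 ]
 [  0.           0.           1.        ]] [ 232.9 -531.9  382.7]
{'time_s': 0.15, 'qpos': array([-7.47710601e+01,  1.83435504e+01,  8.96885901e+01, -1.27924740e-03,
        7.20425807e+01, -1.14597273e+00]), 'qvel': array([ 0.03389705, -0.07689386, -0.22627691, -0.12814141,  0.08984288,
        0.03058306]), 'effort': array([-8.16914348e-05, -4.12773764e+01, -2.32154864e+01,  7.27189961e-02,
        4.33964445e-02, -1.06463922e-04]), 'ee_pos': array([ 162.00820967, -551.34728813,  224.32208082]), 'ee_rot': array([-90.21331442,  89.92526896, 106.16199341]), 'force': array([ 0.83063368, -0.23496857, -0.88756924]), 'torque': array([ 0.0151544 ,  0.02085668, -0.01184912]), 'gripper_width': 91.11838006936557} 11.0
```

View pics/scene0.png

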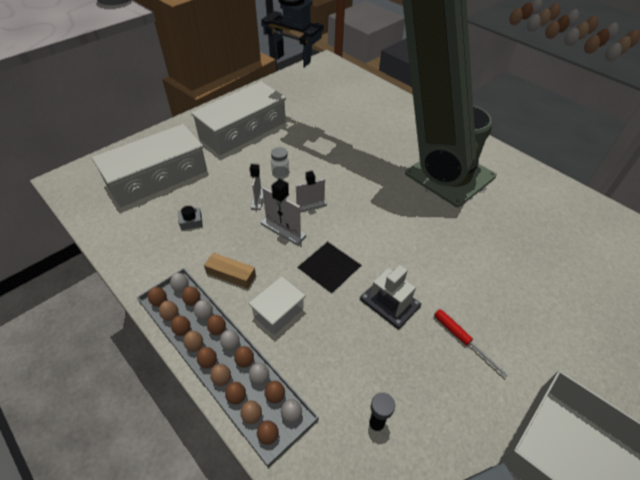

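View pics/top0.png

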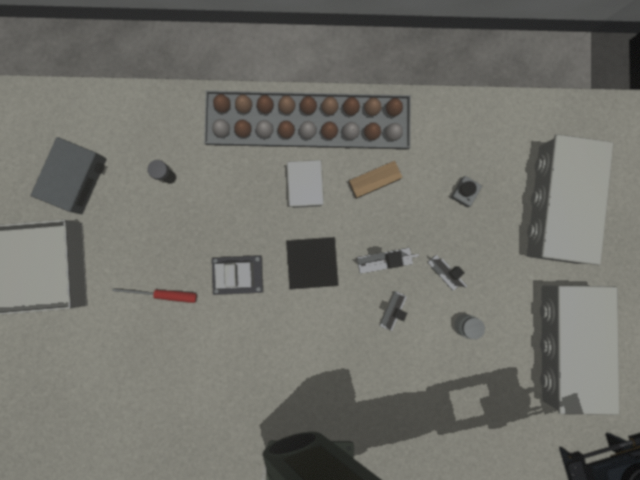

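View pics/wrist0.png

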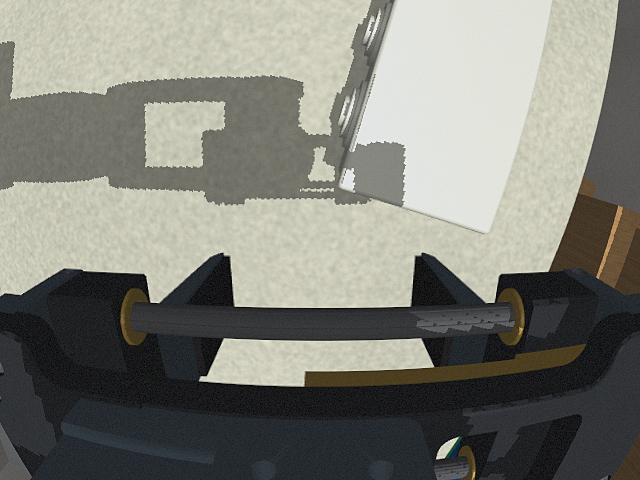

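```bash
python3 - <<'E'
from h import *
out=[]
t=cams.grab_frame('top'); s=cams.grab_frame('scene')
for n in ['cover_grip','stud','gauge','gauge_grip','pointer','tab','mat_top','cover','pointer_tip','tab_mark','stud_ridge']:
    for p,l in((t,'top'),(s,'scene')):
        try:
            for d in cams.silhouettes(p,n): print(n,l,round(d['conf'],2),np.round(d['centre'],1),d['region'].sum())
        except Exception as e: print(n,l,e)
a=cv2.resize(t['img'][220:345,190:510],None,fx=2.5,fy=2.5,interpolation=cv2.INTER_CUBIC)
b=cv2.resize(s['img'][140:340,230:440],None,fx=3,fy=3,interpolation=cv2.INTER_CUBIC)
save({'img':a},'top_c'); save({'img':b},'scene_c')
E
```

```text
cover_grip top 0.73 [232.2 271.7] 941
cover_grip scene 0.79 [400.7 289.6] 1069
stud top 0.9 [253.3 273.1] 921
stud scene 0.64 [392.  303.8] 1114
gauge top 0.93 [392. 311.] 581
gauge top 0.9 [449.9 271.7] 598
gauge top 0.59 [386.5 261. ] 925
gauge top 0.26 [371.1 178.7] 1021
gauge scene 0.85 [307.3 195. ] 918
gauge scene 0.7 [256.5 187.2] 452
gauge_grip top 0.87 [384.7 259.3] 939
gauge_grip top 0.7 [390.1 312.2] 564
gauge_grip top 0.67 [446.2 273.7] 650
gauge_grip scene 0.94 [281.5 214.1] 1716
gauge_grip scene 0.7 [258.4 186.8] 434
gauge_grip scene 0.61 [311.4 191.8] 856
pointer scene 0.32 [397.8 287.4] 1139
tab scene 0.37 [388.2 303.4] 1120
mat_top top 0.79 [316.1 264. ] 2420
mat_top top 0.22 [306.4 183.6] 1600
mat_top scene 0.96 [328.6 266.3] 1726
cover top 0.9 [236.1 273.1] 895
cover scene 0.96 [399.4 286. ] 1086
cover scene 0.62 [276.9 160.8] 468
pointer_tip top 0.17 [240.7 283.9] 1147
stud_ridge top 0.87 [243.4 286.6] 1094
stud_ridge scene 0.59 [389.  304.6] 1076
```

View pics/top_c.png

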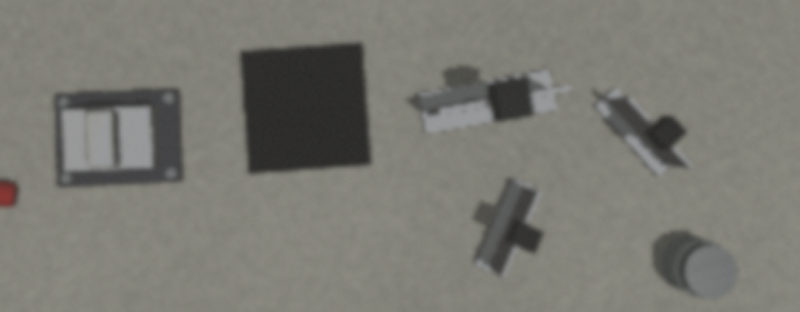

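View pics/scene_c.png

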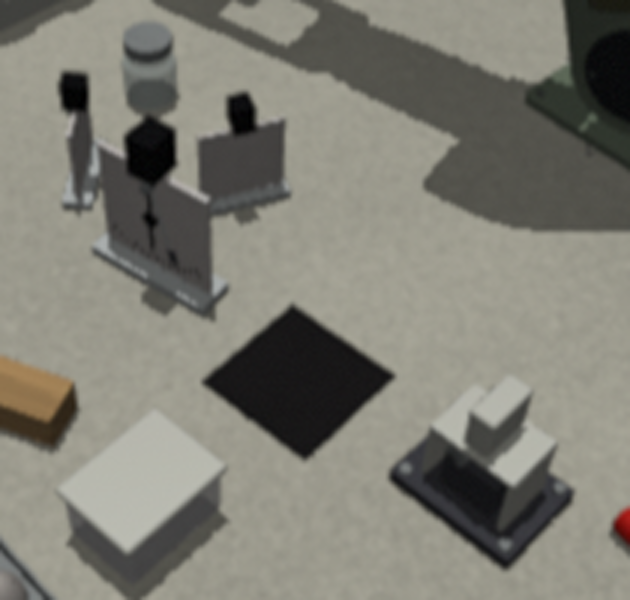

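```bash
cat >> h.py <<'E'
from scipy.optimize import minimize
def box(cx,cy,z0,z1,sx,sy):
    return np.array([[cx+a*sx/2,cy+b*sy/2,z] for a in(-1,1) for b in(-1,1) for z in(z0,z1)],float)
M={'gauge':[box(0,0,0,12,40,130),box(0,0,12,130,6,120),box(0,0,130,174,34,30)],
 'cover':[box(0,0,61,65,56,80),box(0,38,0,65,56,4),box(0,-38,0,65,56,4),box(0,0,65,109,50,24)],
 'plate':[box(0,0,0,15,90,120)],
 'mat':[box(0,0,0,3,120,120)]}
def proj(p,X): return cv2.projectPoints(np.asarray(X,float),np.array(p['rvec'],float),np.array(p['tvec'],float),p['K'],None)[0][:,0]
def world(X,q,z):
    c,s=np.cos(q[2]),np.sin(q[2]); return X@np.array([[c,s,0],[-s,c,0],[0,0,1]])+[q[0],q[1],z]
def mask(p,m,q,z,S=4):
    im=np.zeros((480*S,640*S),np.uint8)
    for b in M[m]:
        h=cv2.convexHull(((proj(p,world(b,q,z))+.5)*S-.5).round().astype(np.int32)); cv2.fillConvexPoly(im,h,255)
    return cv2.resize(im,(640,480),interpolation=cv2.INTER_AREA)/255.
def fit(views,m,q0,z):
    def c(v):
        q=[v[0],v[1],v[2]/100]; return sum(np.abs(mask(p,m,q,z)-r).sum()/r.sum() for p,r in views)
    best=None
    r=minimize(c,[q0[0],q0[1],q0[2]*100],method='Nelder-Mead',options=dict(initial_simplex=[[q0[0]+a,q0[1]+b,q0[2]*100+d] for a,b,d in((0,0,0),(15,0,5),(0,15,-5),(-10,-10,12))],xatol=.1,fatol=1e-4))
    return r.x[0],r.x[1],r.x[2]/100,r.fun
def back(p,uv,z):
    n=cv2.undistortPoints(np.array([[uv]],float),p['K'],None)[0,0]
    R=cv2.Rodrigues(np.array(p['rvec'],float))[0]; C=-R.T@np.array(p['tvec'],float).reshape(3); d=R.T@[n[0],n[1],1]
    return (C+d*(z-C[2])/d[2])
def pick(p,name,uv,r=15):
    L=[d for d in cams.silhouettes(p,name) if np.hypot(*(np.array(d['centre'])-uv))<r]
    return L[0]['region'].astype(float) if L else None
def draw(p,items,win,f,n):
    x0,x1,y0,y1=win
    im=cv2.resize(p['img'][y0:y1,x0:x1],None,fx=f,fy=f,interpolation=cv2.INTER_CUBIC).copy()
    for m,q,z in items:
        for b in M[m]:
            P=((proj(p,world(b,q,z))-[x0,y0]+.5)*f).round().astype(int)
            for i in range(8):
                for k in (1,2,4):
                    if i^k>i: cv2.line(im,tuple(map(int,P[i])),tuple(map(int,P[i^k])),(255,0,0) ,1)
    save({'img':im},n)
E
python3 - <<'E'
from h import *
t=cams.grab_frame('top'); s=cams.grab_frame('scene')
print(back(t,(316,264),3),back(t,(237.2,274.8),15),back(t,(384.7,259.3),60))
res={}
for m,name,ut,us,z,zc in [('cover','cover',(236,273),(399,286),15,60),('mat','mat_top',(316,264),(328,266),0,3),('gauge','gauge_grip',(385,260),(281,214),0,40)]:
    V=[(p,pick(p,name,u)) for p,u in((t,ut),(s,us))]
    V=[v for v in V if v[1] is not None]
    g=back(t,ut,zc)
    for W in [V]+[[v] for v in V]:
        q=fit(W,m,(g[0],g[1],0.05),z); print(m,len(W),np.round(q,3))
        if W is V: res[m]=(m,q[:3],z)
it=list(res.values())+[('plate',res['cover'][1],0)]
draw(t,it,(190,510,220,345),2.5,'fit_t'); draw(s,it,(230,440,140,340),3,'fit_s')
E
```

```text
[521.76869445  -6.0275507    3.        ] [492.74161522 181.93919618  15.        ] [ 534.87259816 -165.17622607   60.        ]
cover 2 [4.93359e+02 1.82751e+02 4.60000e-02 1.27000e-01]
cover 1 [4.93071e+02 1.83296e+02 3.90000e-02 3.40000e-02]
cover 1 [4.92670e+02 1.81766e+02 6.60000e-02 7.30000e-02]
mat 2 [5.24543e+02 2.77800e+00 8.10000e-02 6.80000e-02]
mat 1 [5.24774e+02 3.22200e+00 8.70000e-02 2.90000e-02]
mat 1 [5.24332e+02 2.06900e+00 7.40000e-02 3.40000e-02]
gauge 2 [ 5.33429e+02 -1.73221e+02  1.89000e-01  1.13000e-01]
gauge 1 [ 5.33405e+02 -1.72573e+02  2.01000e-01  6.20000e-02]
gauge 1 [ 5.31903e+02 -1.74172e+02  1.71000e-01  4.20000e-02]
```

View pics/fit_t.png

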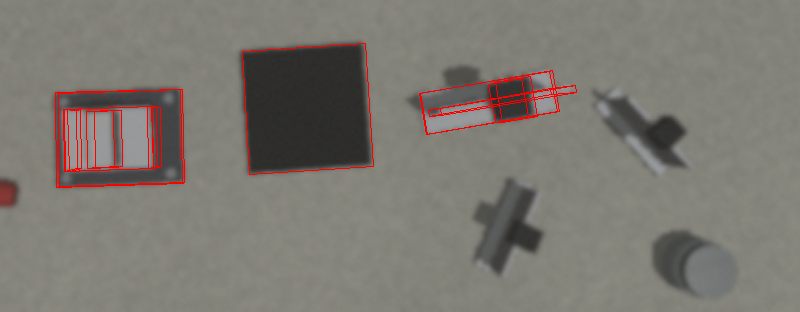

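View pics/fit_s.png

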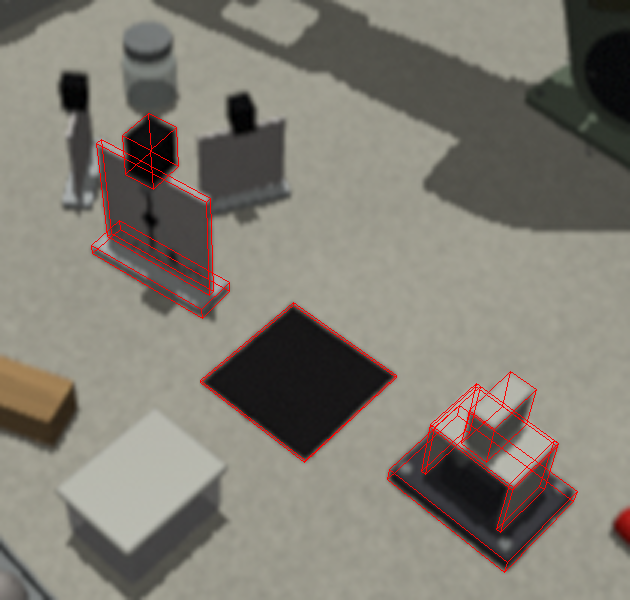

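```bash
cat >> h.py <<'E'
from scipy.spatial.transform import Rotation as Ro
def tool():
    s=env.state(); R=Ro.from_euler('xyz',s['ee_rot'],degrees=True).as_matrix()
    return s,R
E
python3 - <<'E'
from h import *
s,R=tool(); print(R.round(3),s['ee_pos'],s['qpos'], np.degrees(np.arctan2(R[1,1],R[0,1])))
E
```

```text
[[ 0.     0.282 -0.959]
 [-0.    -0.959 -0.282]
 [-1.     0.    -0.   ]] [ 162.11010073 -551.6948327   224.97140478] [-7.47712633e+01  1.83125993e+01  8.96386323e+01  4.01579937e-04
  7.20441088e+01 -1.14800600e+00] -73.62338112058212
```

>>> {"method": "arm_command", "body": {
  "deltas": [
    [1, [0, 0, 15], 0],
    [1, [331, 734, 15], -0.235],
    [1, [331, 734, 15], -0.235],
    [1, [331, 734, 15], -0.235],
    [1, [331, 734, 15], -0.235],
    [1, [331, 734, 15], -0.235],
    [1, [331, 734, 15], -0.235],
    [1, [331, 734, 15], -0.235],
    [1, [331, 734, 15], -0.235],
    [1, [331, 734, 15], -0.235],
    [1, [331, 734, 15], -0.235],
    [1, [331, 734, 15], -0.235],
    [1, [331, 734, 15], -0.235],
    [1, [331, 734, 15], -0.235],
    [1, [331, 734, 15], -0.235],
    [1, [331, 734, 15], -0.235],
    [1, [331, 734, 15], -0.235],
    [1, [331, 734, 15], -0.235],
    [1, [331, 734, 15], -0.235],
    [1, [331, 734, 15], -0.235]
  ]
}}

```text
time_s: 3.75
ee_pos: [492.5, 181.4, 239.8]
ee_rot: [42.6, 89.9, -134.5]
force: [-0.9, -0.8, -0.3]
gripper_width: 91.3
```

```bash
python3 - <<'E'
from h import *
s,R=tool(); print(s['time_s'],s['ee_pos'],np.degrees(np.arctan2(R[1,1],R[0,1])),s['qpos'])
p=cams.grab_frame('wrist'); save(p,'w1')
E
```

```text
3.75 [492.47843349 181.3778373  239.79513154] -87.10891490037545 [ 1.89853336e+01  1.32768207e+01  9.45757079e+01 -3.79687024e-02
  7.22198936e+01  1.06105894e+02]
```

View pics/w1.png

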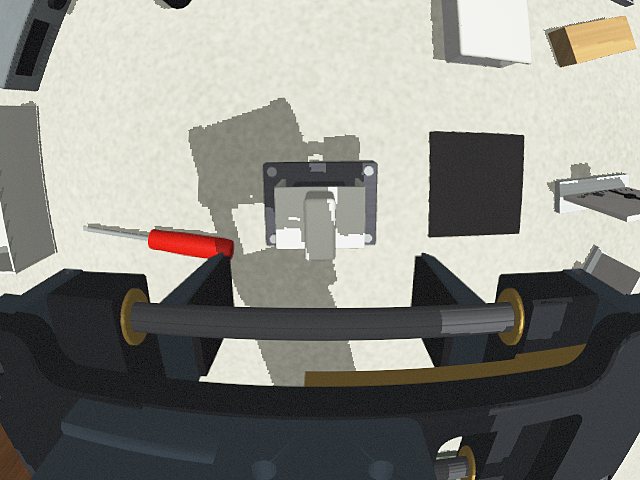

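>>> {"method": "arm_command", "body": {
  "deltas": [
    [1, [0, 0, -40], 0],
    [1, [0, 0, -80], 0],
    [1, [0, 0, -110], 0],
    [1, [0, 0, -130], 0],
    [1, [0, 0, -144], 0],
    [1, [0, 0, -144], 0],
    [0.1, [0, 0, -144], 0],
    [0.1, [0, 0, -144], 0],
    [0.1, [0, 0, -144], 0],
    [0.1, [0, 0, -144], 0],
    [0.1, [0, 0, -144], 0],
    [0.1, [0, 0, -144], 0],
    [0.1, [0, 0, -144], 0],
    [0.1, [0, 0, -144], 0]
  ],
  "grip_force": 20
}}

```text
time_s: 5.2
ee_pos: [493.1, 182.4, 95.9]
ee_rot: [63.9, 90.0, -113.2]
force: [0.7, -0.1, -0.4]
gripper_width: 29.9
```

Still closing; finish closing, then lift straight.

>>> {"method": "arm_command", "body": {
  "deltas": [
    [0.1, [0, 0, 0], 0],
    [0.1, [0, 0, 0], 0],
    [0.1, [0, 0, 0], 0],
    [0.1, [0, 0, 10], 0],
    [0.1, [0, 0, 30], 0],
    [0.1, [0, 0, 60], 0],
    [0.1, [0, 0, 90], 0],
    [0.1, [0, 0, 90], 0]
  ]
}}

```text
time_s: 6.0
ee_pos: [495.7, 183.2, 190.7]
ee_rot: [-164.7, 89.4, 18.2]
force: [0.3, 0.8, -1.3]
gripper_width: 23.7
```

```bash
python3 - <<'E'
from h import *
s,R=tool(); print(s['time_s'],s['ee_pos'],s['force'],s['gripper_width'])
p=cams.grab_frame('wrist'); save(p,'w2')
p=cams.grab_frame('scene'); save({'img':cv2.resize(p['img'][160:360,300:500],None,fx=3,fy=3)},'s2')
E
```

```text
6.0 [495.70771427 183.1694883  190.73441306] [ 0.29935346  0.81986432 -1.33803249] 23.66628743055156
```

View pics/s2.png

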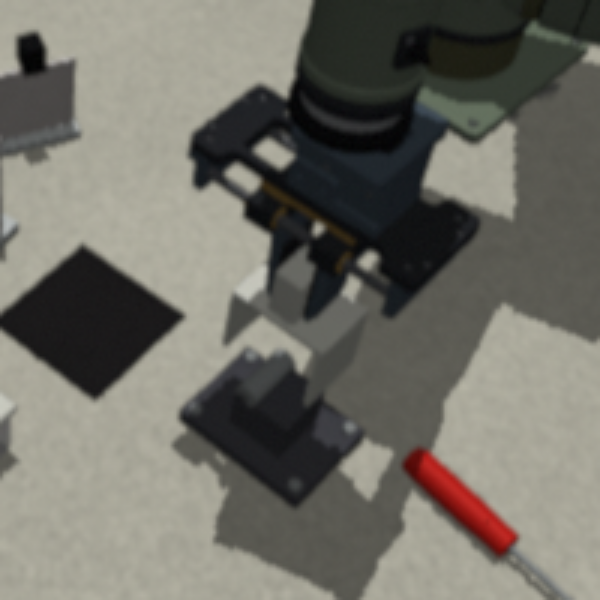

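>>> {"method": "arm_command", "body": {
  "deltas": [
    [0.1, [0, 0, 0], 0],
    [0.1, [8, -45, 0], 0.01],
    [0.1, [16, -90, 0], 0.02],
    [0.1, [24, -135, 0], 0.03],
    [0.1, [31, -180, 0], 0.03],
    [0.1, [31, -180, 0], 0.03],
    [0.1, [31, -180, -30], 0.03],
    [0.1, [31, -180, -60], 0.03],
    [0.1, [31, -180, -85], 0.03],
    [0.1, [31, -180, -95], 0.03],
    [0.1, [31, -180, -99], 0.03],
    [0.1, [31, -180, -101], 0.03],
    [0.1, [31, -180, -101.5], 0.03],
    [0.1, [31, -180, -101.5], 0.03],
    [0.1, [31, -180, -101.5], 0.03]
  ]
}}

```text
time_s: 7.6
ee_pos: [524.6, 2.3, 85.3]
ee_rot: [171.4, 89.9, -3.9]
force: [0.6, -0.4, -0.7]
gripper_width: 23.8
```

```bash
python3 - <<'E'
from h import *
s,R=tool(); print(s['time_s'],s['ee_pos'],s['force'],s['gripper_width'])
p=cams.grab_frame('scene'); save({'img':cv2.resize(p['img'][160:360,260:460],None,fx=3,fy=3)},'s3')
E
```

```text
7.6 [524.62499669   2.31913448  85.30233931] [ 0.55303725 -0.41682533 -0.73588292] 23.801227574803516
```

View pics/s3.png

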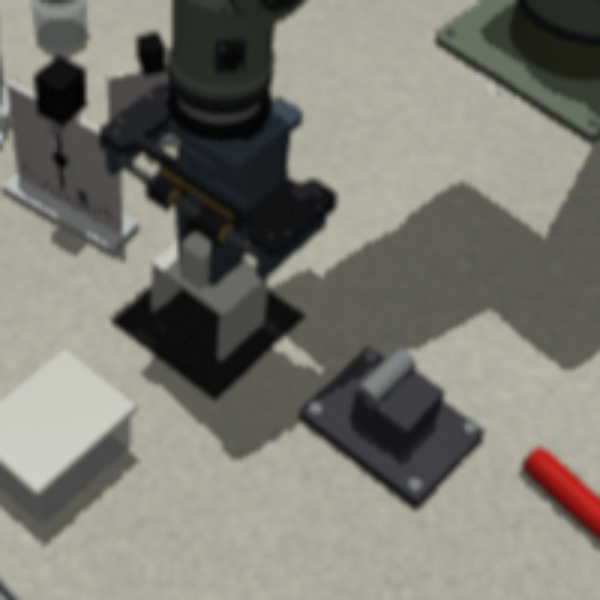

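>>> {"method": "arm_command", "body": {
  "deltas": [
    [0.1, [0, 0, -0.7], 0],
    [0.1, [0, 0, -0.7], 0],
    [0.1, [0, 0, -0.7], 0]
  ]
}}

```text
time_s: 7.95
ee_pos: [524.2, 2.3, 83.9]
ee_rot: [143.9, 90.0, -31.5]
force: [0.6, -0.5, 0.3]
gripper_width: 24.2
```

>>> {"method": "arm_command", "body": {
  "deltas": [
    [0.5, [0, 0, 0], 0],
    [0.5, [0, 0, 0], 0],
    [0.7, [0, 0, 0], 0],
    [0.7, [0, 0, 0], 0],
    [0.7, [0, 0, 20], 0],
    [0.7, [0, 0, 60], 0],
    [0.8, [0, 0, 110], 0],
    [0.8, [0, 0, 150], 0],
    [0.8, [0, 0, 150], 0]
  ]
}}

```text
time_s: 8.85
ee_pos: [527.5, 2.3, 240.0]
ee_rot: [174.2, 89.3, -1.2]
force: [-0.0, 0.1, 0.3]
gripper_width: 72.8
```

```bash
python3 - <<'E'
from h import *
s,R=tool(); print(s['time_s'],s['ee_pos'],s['force'],s['gripper_width'],np.degrees(np.arctan2(R[1,1],R[0,1])))
t=cams.grab_frame('top');p=cams.grab_frame('scene')
save({'img':cv2.resize(p['img'][160:360,260:460],None,fx=3,fy=3)},'s4')
save({'img':cv2.resize(t['img'][220:345,190:510],None,fx=2.5,fy=2.5)},'t4')
E
```

```text
8.85 [527.45781963   2.25442028 240.00700977] [-0.04259804  0.07976247  0.33150561] 72.7750472674115 -85.37415931438537
```

View pics/s4.png

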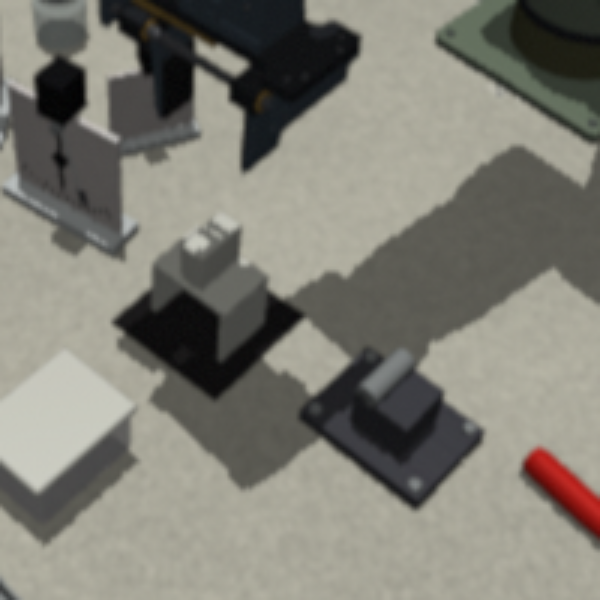

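View pics/t4.png

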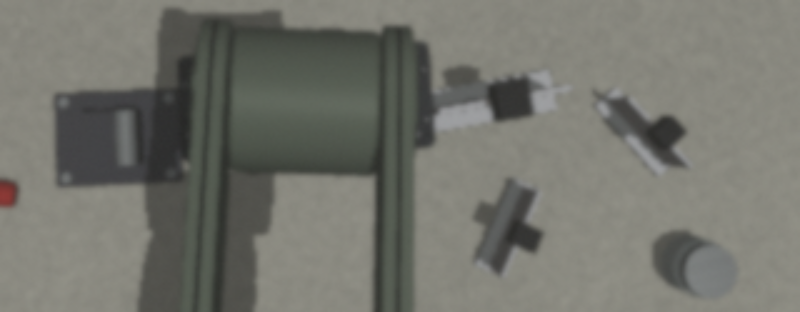

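>>> {"method": "arm_command", "body": {
  "deltas": [
    [1, [0, 0, 10], 0.1],
    [1, [8.7, -175.7, 10], 1.678],
    [1, [8.7, -175.7, 10], 1.678],
    [1, [8.7, -175.7, 10], 1.678],
    [1, [8.7, -175.7, 10], 1.678],
    [1, [8.7, -175.7, 10], 1.678],
    [1, [8.7, -175.7, 10], 1.678],
    [1, [8.7, -175.7, 10], 1.678],
    [1, [8.7, -175.7, 10], 1.678],
    [1, [8.7, -175.7, 10], 1.678],
    [1, [8.7, -175.7, 10], 1.678],
    [1, [8.7, -175.7, 10], 1.678],
    [1, [8.7, -175.7, 10], 1.678],
    [1, [8.7, -175.7, 10], 1.678],
    [1, [8.7, -175.7, 10], 1.678]
  ]
}}

```text
time_s: 10.45
ee_pos: [532.5, -173.2, 242.9]
ee_rot: [-121.7, 89.9, 159.0]
force: [0.8, 0.6, -0.4]
gripper_width: 91.2
```

```bash
python3 - <<'E'
from h import *
s,R=tool(); print(s['time_s'],s['ee_pos'],s['force'],s['gripper_width'],np.degrees(np.arctan2(R[1,1],R[0,1])),s['qpos'])
p=cams.grab_frame('wrist'); save(p,'w5')
t=cams.grab_frame('top');s=cams.grab_frame('scene')
save({'img':cv2.resize(t['img'][230:320,190:310],None,fx=6,fy=6,interpolation=cv2.INTER_CUBIC)},'t5')
for d in cams.silhouettes(t,'stud'): print(d['conf'],d['centre'],d['region'].sum())
M['plate']+= [box(0,1,15,56,50,50),box(0,-14,56,70,50,20)]
V=[(q,pick(q,'stud',c,25)) for q,c in((t,(238,275)),(s,(392,304)))]
V=[v for v in V if v[1] is not None]
for W in [V]+[[v] for v in V]: print(np.round(fit(W,'plate',(493,182,.05),0),3))
q=fit(V,'plate',(493,182,.05),0)[:3]
draw(t,[('plate',q,0)],(190,310,230,320),6,'f5t');draw(s,[('plate',q,0)],(340,440,255,335),7,'f5s')
E
```

```text
10.45 [ 532.48628182 -173.24613963  242.91459328] [ 0.80813837  0.61984507 -0.38186648] 91.22466493874241 10.679147957544247 [-1.92009031e+01  1.63835493e+01  8.98099089e+01  2.98341062e-03
  7.38969765e+01 -2.98808489e+01]
0.64 [237.4, 276.8] 1898
[4.92728e+02 1.82947e+02 4.40000e-02 9.10000e-02]
[4.92895e+02 1.82802e+02 4.30000e-02 3.60000e-02]
[4.92347e+02 1.81935e+02 6.70000e-02 5.20000e-02]
```

View pics/w5.png

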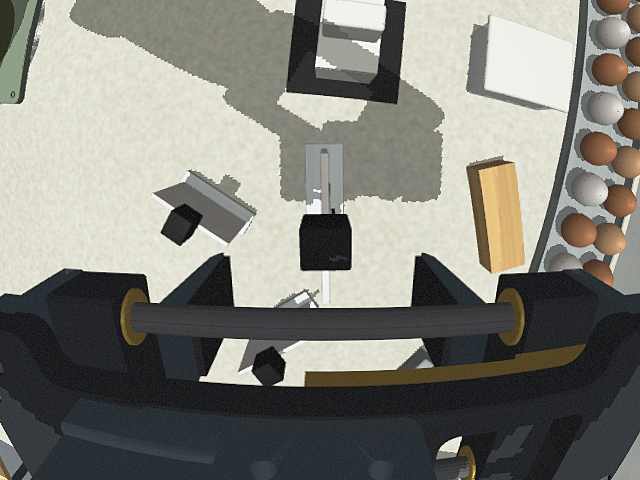

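View pics/f5t.png

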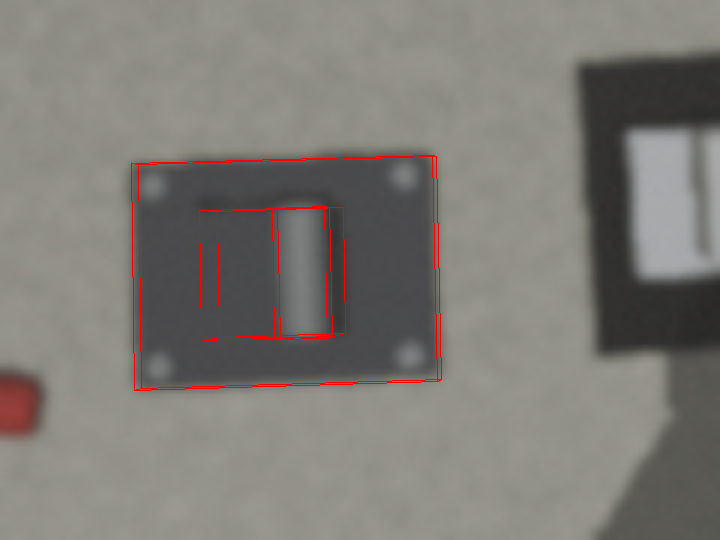

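View pics/f5s.png

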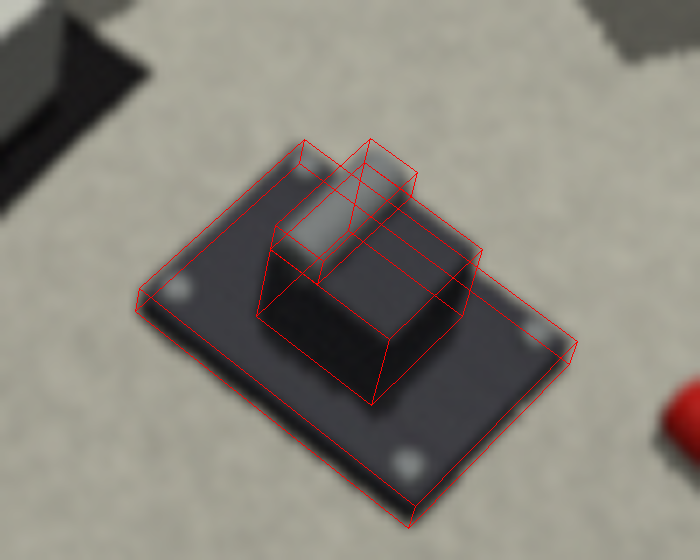

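>>> {"method": "arm_command", "body": {
  "deltas": [
    [1, [0, 0, -40], 0],
    [1, [0, 0, -70], 0],
    [1, [0, 0, -88], 0],
    [1, [0, 0, -98.8], 0],
    [1, [0, 0, -98.8], 0],
    [0.3, [0, 0, -98.8], 0],
    [0.3, [0, 0, -98.8], 0],
    [0.25, [0, 0, -98.8], 0],
    [0.25, [0, 0, -98.8], 0],
    [0.25, [0, 0, -98.8], 0],
    [0.25, [0, 0, -98.8], 0],
    [0.25, [0, 0, -98.8], 0],
    [0.25, [0, 0, -98.8], 0],
    [0.25, [0, 0, -98.8], 0],
    [0.25, [0, 0, -98.8], 0]
  ],
  "grip_force": 20
}}

```text
time_s: 12.25
ee_pos: [532.9, -173.4, 145.0]
ee_rot: [66.2, 90.0, -13.1]
force: [0.5, 0.4, -0.6]
gripper_width: 34.3
```

>>> {"method": "arm_command", "body": {
  "deltas": [
    [0.25, [0, 0, 0], 0],
    [0.25, [0, 0, 4], 0],
    [0.25, [0, 0, 15], 0],
    [0.25, [0, 0, 40], 0],
    [0.25, [0, 0, 70], 0],
    [0.25, [0, 0, 100], 0],
    [0.25, [0, 0, 125], 0],
    [0.25, [0, 0, 140], 0],
    [0.25, [0, 0, 145], 0],
    [0.25, [0, 0, 145], 0]
  ]
}}

```text
time_s: 13.25
ee_pos: [532.8, -173.4, 290.6]
ee_rot: [62.0, 89.9, -17.3]
force: [0.3, -1.2, -3.7]
gripper_width: 33.6
```

```bash
python3 - <<'E'
from h import *
s,R=tool(); print(s['time_s'],s['ee_pos'],s['force'],s['gripper_width'],np.degrees(np.arctan2(R[1,1],R[0,1])))
p=cams.grab_frame('scene'); save({'img':cv2.resize(p['img'][70:270,200:400],None,fx=3,fy=3,interpolation=cv2.INTER_CUBIC)},'s6')
E
```

```text
13.25 [ 532.79327779 -173.41791767  290.64966851] [ 0.293626   -1.23456781 -3.65166989] 33.648915189182134 10.7682890647312
```

View pics/s6.png

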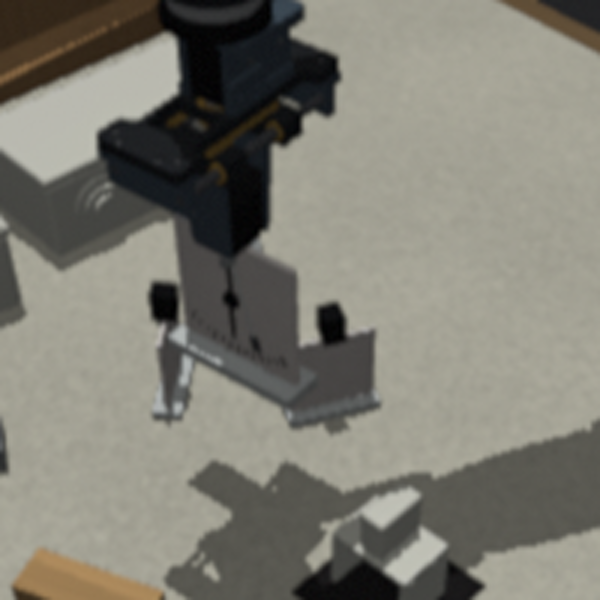

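>>> {"method": "arm_command", "body": {
  "deltas": [
    [0.25, [-2, 15, 0], -0.01],
    [0.25, [-5, 45, 0], -0.03],
    [0.25, [-9, 80, 0], -0.05],
    [0.25, [-14, 120, 0], -0.07],
    [0.25, [-18, 160, 0], -0.09],
    [0.25, [-23, 200, 0], -0.11],
    [0.25, [-28, 240, 0], -0.12],
    [0.25, [-32, 280, 0], -0.13],
    [0.25, [-36, 310, 0], -0.141],
    [0.25, [-38, 330, 0], -0.141],
    [0.25, [-39.5, 341.8, 0], -0.141],
    [0.25, [-39.5, 341.8, -10], -0.141],
    [0.25, [-39.5, 341.8, -25], -0.141],
    [0.25, [-39.5, 341.8, -45], -0.141],
    [0.25, [-39.5, 341.8, -58], -0.141],
    [0.25, [-39.5, 341.8, -64], -0.141],
    [0.25, [-39.5, 341.8, -65], -0.141],
    [0.25, [-39.5, 341.8, -65], -0.141],
    [0.25, [-39.5, 341.8, -65], -0.141]
  ]
}}

```text
time_s: 15.2
ee_pos: [493.8, 168.3, 225.7]
ee_rot: [99.7, 89.9, 12.4]
force: [-0.8, 0.2, -2.2]
gripper_width: 33.9
```

```bash
cat >> h.py <<'E'
M['plate']+= [box(0,1,15,56,50,50),box(0,-14,56,70,50,20)]
E
python3 - <<'E'
from h import *
s,R=tool(); print(s['time_s'],s['ee_pos'],s['force'],s['gripper_width'],np.degrees(np.arctan2(R[1,1],R[0,1])))
t=cams.grab_frame('top');s=cams.grab_frame('scene')
it=[('plate',(492.7,182.4,.045),0),('gauge',(493.3,168.4,.047),80)]
draw(t,it,(190,310,230,320),6,'f7t');draw(s,it,(330,450,205,335),5,'f7s')
draw(s,[],(330,450,205,335),5,'f7n')
E
```

```text
15.2 [493.81296933 168.26944239 225.65314501] [-0.78601882  0.18823773 -2.20912333] 33.92956155465534 2.6745119813631137
```

View pics/f7s.png

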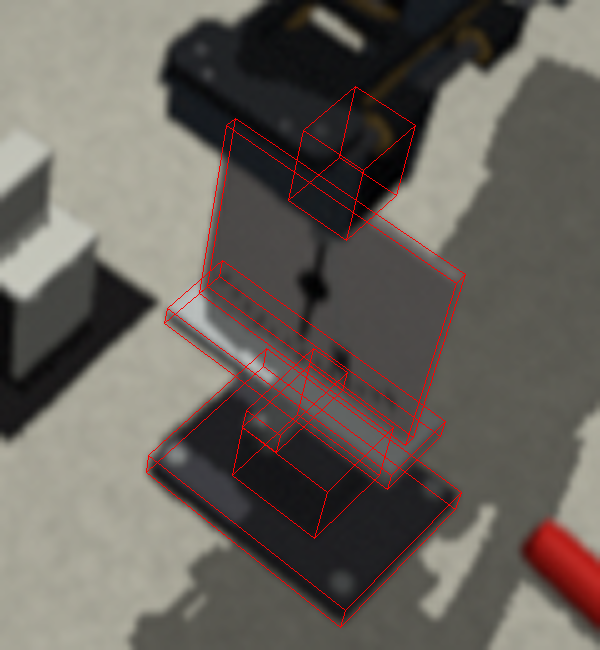

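View pics/f7n.png

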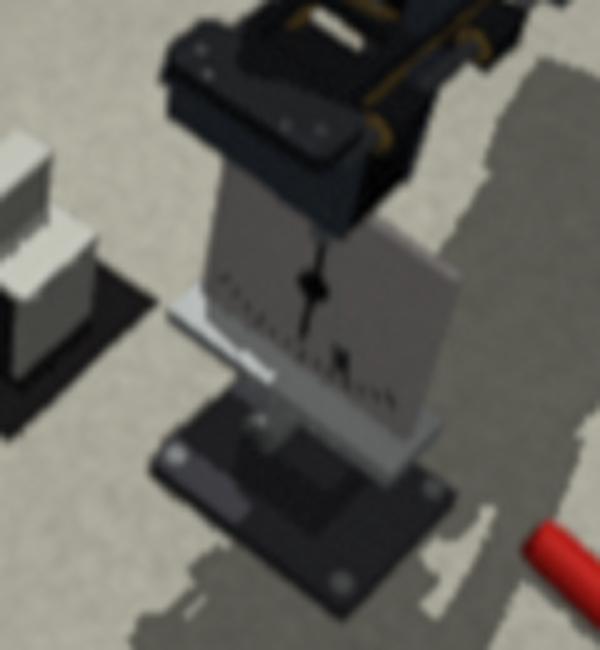

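View pics/f7t.png

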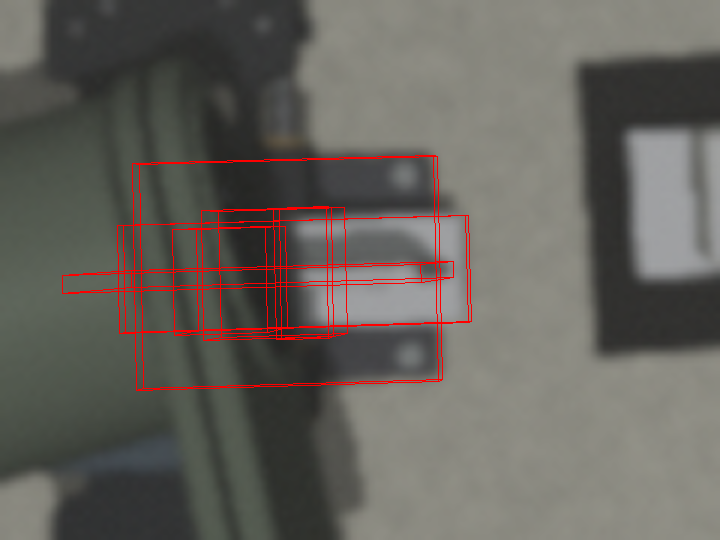

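```bash
cat >> h.py <<'E'
def planept(p,uv,g,z,xo):
    # local (y,z) on gauge plane x=xo given gauge pose g (no lean)
    n=cv2.undistortPoints(np.array([[uv]],float),p['K'],None)[0,0]
    R=cv2.Rodrigues(np.array(p['rvec'],float))[0]; C=-R.T@np.array(p['tvec'],float).reshape(3); d=R.T@[n[0],n[1],1]
    c,s=np.cos(g[2]),np.sin(g[2]); Rw=np.array([[c,s,0],[-s,c,0],[0,0,1]])
    C=Rw@(C-[g[0],g[1],z]); d=Rw@d; X=C+d*(xo-C[0])/d[0]; return X[1:]
E
python3 - <<'E'
from h import *
s=cams.grab_frame('scene')
draw(s,[],(375,410,245,285),15,'tabz')
for xo in (5,8):
    P=[planept(s,(330+u/5-.5,205+v/5-.5),(493.3,168.4,.047),80,xo) for u,v in((313,286),(304,338),(341,358))]
    print(xo,np.round(P,1),[np.arctan2((q-P[0])[0],-(q-P[0])[1]).round(3) for q in P[1:]],[np.hypot(*(q-P[0])).round(1) for q in P[1:]])
E
```

```text
5 [[-1.3 73.2]
 [ 0.1 36.4]
 [20.1 40.8]] [np.float64(0.04), np.float64(0.586)] [np.float64(36.8), np.float64(38.9)]
8 [[ 0.3 77.4]
 [ 1.7 40.9]
 [21.6 45.2]] [np.float64(0.04), np.float64(0.586)] [np.float64(36.6), np.float64(38.7)]
```

View pics/tabz.png

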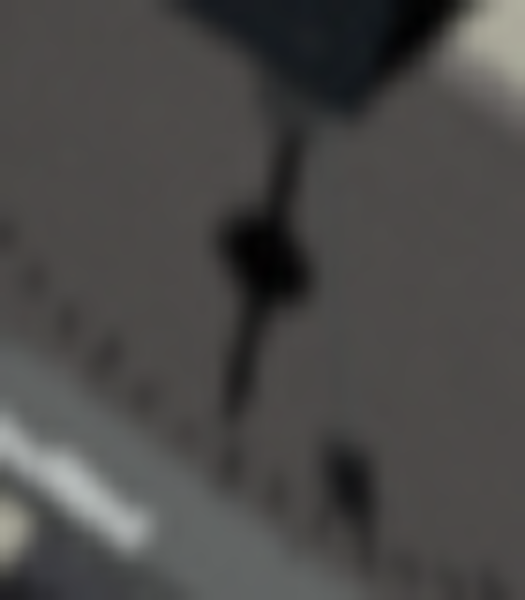

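>>> {"method": "arm_command", "body": {
  "deltas": [
    [0.25, [0, 0, -4], 0],
    [0.25, [0, 0, -7], 0],
    [0.25, [0, 0, -9], 0],
    [0.25, [0, 0, -9], 0],
    [0.25, [0, 0, -9], 0]
  ]
}}

```text
time_s: 15.85
ee_pos: [493.3, 168.4, 215.9]
ee_rot: [-34.5, 90.0, -121.8]
force: [0.1, -0.5, -2.7]
gripper_width: 34.1
```

>>> {"method": "arm_command", "body": {
  "deltas": [
    [0.25, [0, 0, -0.5], 0],
    [0.25, [0, 0, -0.5], 0],
    [0.25, [0, 0, -0.5], 0]
  ]
}}

```text
time_s: 16.15
ee_pos: [493.4, 168.4, 215.5]
ee_rot: [98.3, 90.0, 11.0]
force: [-0.3, -0.6, -2.3]
gripper_width: 33.7
```

>>> {"method": "arm_command", "body": {
  "deltas": [
    [0.25, [0, 0, -0.5], 0],
    [0.25, [0, 0, -0.5], 0],
    [0.25, [0, 0, -0.5], 0]
  ]
}}

```text
time_s: 16.45
ee_pos: [493.3, 168.4, 215.0]
ee_rot: [103.5, 90.0, 16.2]
force: [-0.1, 0.2, -1.9]
gripper_width: 33.9
```

>>> {"method": "arm_command", "body": {
  "deltas": [
    [0.25, [0, 0, -0.5], 0],
    [0.25, [0, 0, -0.5], 0],
    [0.25, [0, 0, -0.5], 0]
  ]
}}

```text
time_s: 16.75
ee_pos: [493.3, 168.4, 214.9]
ee_rot: [102.1, 90.0, 14.8]
force: [0.5, -0.4, 1.5]
gripper_width: 34.1
```

>>> {"method": "arm_command", "body": {
  "deltas": [
    [0.25, [0, 0, -0.5], 0],
    [0.25, [0, 0, -0.5], 0],
    [0.25, [0, 0, -0.5], 0]
  ]
}}

```text
time_s: 17.05
ee_pos: [493.3, 168.4, 214.9]
ee_rot: [104.8, 90.0, 17.5]
force: [-1.7, -0.3, 5.8]
gripper_width: 34.1
```

>>> {"method": "arm_command", "body": {
  "deltas": [
    [0.25, [0, 0, 0.5], 0],
    [0.25, [0, 0, 0.5], 0],
    [0.25, [-0.2, 4, 0.45], 0],
    [0.25, [-0.4, 8, 0.3], 0],
    [0.25, [-0.6, 12, 0.05], 0],
    [0.25, [-0.7, 15.3, -0.2], 0],
    [0.25, [-0.7, 15.3, -0.2], 0],
    [0.25, [-0.7, 15.3, -0.2], 0]
  ],
  "grip_force": 7
}}

```text
time_s: 17.85
ee_pos: [492.6, 184.4, 213.6]
ee_rot: [170.7, 89.9, 83.4]
force: [-0.3, 1.9, 2.1]
gripper_width: 34.0
```

```bash
python3 - <<'E'
from h import *
s,R=tool(); print(s['time_s'],s['ee_pos'],s['force'],s['gripper_width'])
s=cams.grab_frame('scene')
draw(s,[],(330,450,205,335),5,'f8n')
E
```

```text
17.85 [492.64574959 184.35530338 213.63206372] [-0.30501636  1.85114361  2.0951975 ] 34.04087791924569
```

View pics/f8n.png

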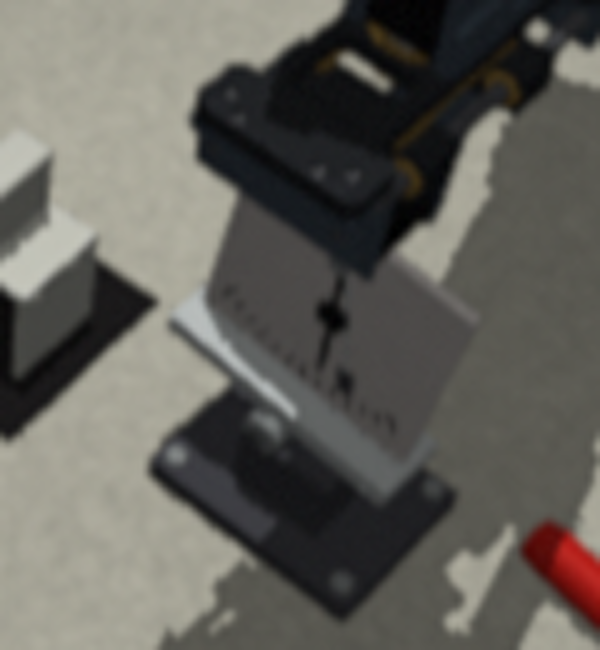

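```bash
cat >> h.py <<'E'
def lean(th,d=0.,rx=493.3,ry=168.4,yaw=.047):
    """gauge boxes in world; rolled on ridge by th, foot slid by d along its own +y"""
    c,s=np.cos(th),np.sin(th)
    o=np.array([0,10*s,-10+10*c])+(d-10*th)*np.array([0,c,-s])  # foot centre rel. ridge point, stud axes
    R=np.array([[1,0,0],[0,c,s],[0,-s,c]])
    f=lambda X: world((np.asarray(X,float)@R.T+o),(rx,ry,yaw),70)
    return f
def drawlean(p,f,win,k,n,tab=None,th=0,off=(0,0)):
    x0,x1,y0,y1=win
    im=cv2.resize(p['img'][y0:y1,x0:x1],None,fx=k,fy=k,interpolation=cv2.INTER_CUBIC).copy()
    pr=lambda X:((proj(p,f(X))+off-[x0,y0]+.5)*k).round().astype(int)
    for b in M['gauge']:
        P=pr(b)
        for i in range(8):
            for a in (1,2,4):
                if i^a>i: cv2.line(im,tuple(map(int,P[i])),tuple(map(int,P[i^a])),(255,0,0),1)
    for ang,col in ((tab,(0,255,0)),(th,(255,255,0))):
        if ang is not None:
            P=pr([[5,0,116],[5,80*np.sin(ang),116-80*np.cos(ang)]]); cv2.line(im,tuple(map(int,P[0])),tuple(map(int,P[1])),col,1)
    save({'img':im},n)
E
python3 - <<'E'
from h import *
s=cams.grab_frame('scene')
drawlean(s,lean(.1),(330,450,205,335),5,'f8l',.25,.1)
E
```

```text
(no output)
```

View pics/f8l.png

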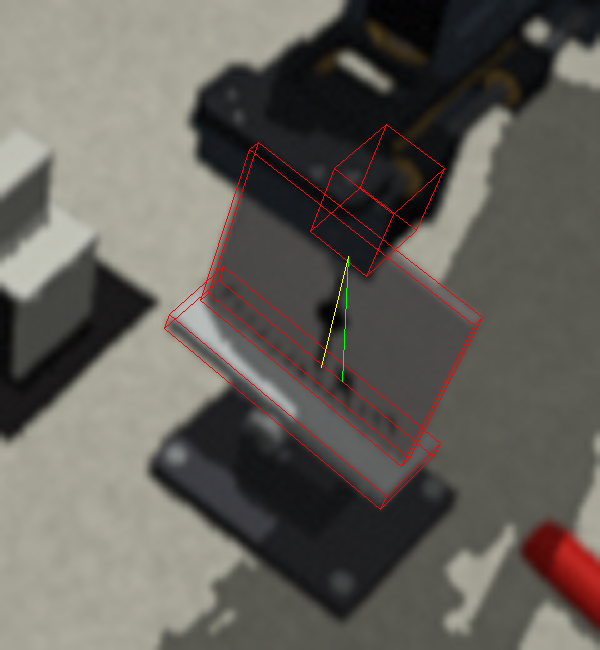

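>>> {"method": "arm_command", "body": {
  "deltas": [
    [0.25, [-0.2, 4, -0.4], 0],
    [0.25, [-0.4, 8, -0.9], 0],
    [0.25, [-0.6, 12, -1.6], 0],
    [0.25, [-0.7, 15.1, -2.1], 0],
    [0.25, [-0.7, 15.1, -2.1], 0],
    [0.25, [-0.7, 15.1, -2.1], 0],
    [0.25, [-0.7, 15.1, -2.1], 0],
    [0.25, [-0.7, 15.1, -2.1], 0],
    [0.25, [-0.7, 15.1, -2.1], 0],
    [0.25, [-0.7, 15.1, -2.1], 0]
  ]
}}

```text
time_s: 18.95
ee_pos: [491.9, 198.7, 211.5]
ee_rot: [-76.5, 90.0, -163.9]
force: [0.9, -0.1, -2.0]
gripper_width: 34.0
```

```bash
python3 - <<'E'
from h import *
s,R=tool(); print(s['time_s'],s['ee_pos'],s['force'],s['gripper_width'])
s=cams.grab_frame('scene')
drawlean(s,lean(.2),(330,450,205,335),5,'f9l',.25,.2)
draw(s,[],(375,415,250,290),15,'f9n')
E
```

```text
18.95 [491.87998147 198.74494561 211.53982606] [ 0.87077323 -0.11207379 -2.01981317] 34.02409009638804
```

View pics/f9l.png

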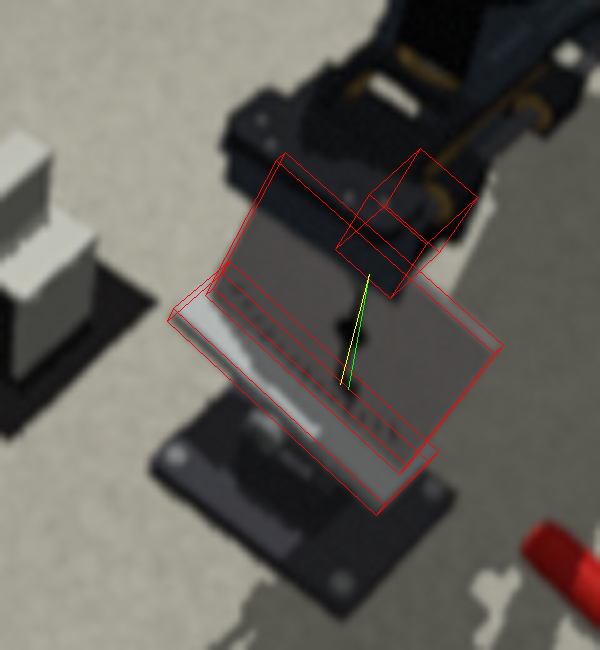

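View pics/f9n.png

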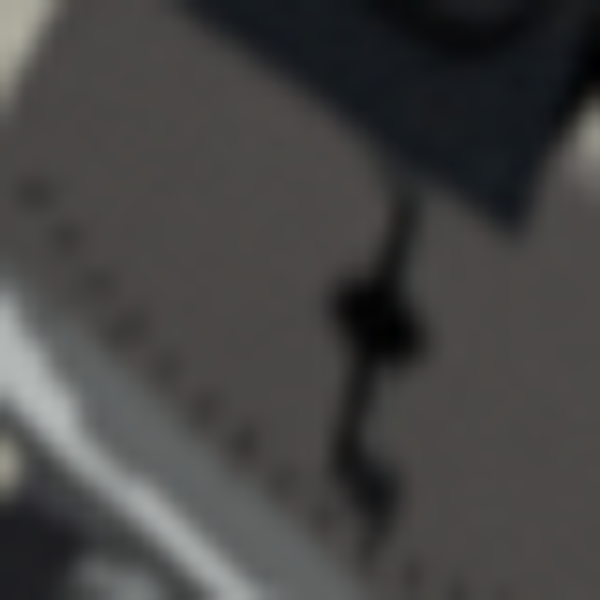

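>>> {"method": "arm_command", "body": {
  "deltas": [
    [0.25, [-0.1, 2.5, -0.8], 0],
    [0.25, [-0.2, 5, -1.3], 0],
    [0.25, [-0.4, 7.5, -1.9], 0],
    [0.25, [-0.4, 7.5, -1.9], 0],
    [0.25, [-0.4, 7.5, -1.9], 0],
    [0.25, [-0.4, 7.5, -1.9], 0],
    [0.25, [-0.4, 7.5, -1.9], 0],
    [0.25, [-0.4, 7.5, -1.9], 0],
    [0.25, [-0.4, 7.5, -1.9], 0],
    [0.25, [-0.4, 7.5, -1.9], 0],
    [0.25, [-0.4, 7.5, -1.9], 0],
    [0.25, [-0.4, 7.5, -1.9], 0]
  ]
}}

```text
time_s: 20.2
ee_pos: [491.5, 206.4, 209.9]
ee_rot: [136.0, 90.0, 48.7]
force: [-0.3, 1.7, 2.2]
gripper_width: 34.0
```

```bash
python3 - <<'E'
from h import *
for i in range(4):
    s,R=tool(); print(s['time_s'],s['ee_pos'].round(2),s['force'].round(2),s['gripper_width'])
    p=cams.grab_frame('scene')
drawlean(p,lean(.25),(330,450,205,335),5,'f10l',.25,.25)
draw(p,[],(375,415,250,290),15,'f10n')
E
```

```text
20.2 [491.54 206.43 209.92] [-0.32  1.74  2.21] 33.95523344656791
20.25 [491.52 206.42 209.87] [-0.61  0.38  1.58] 33.78956419688322
20.3 [491.52 206.41 209.89] [-0.45  2.19  1.02] 34.26345685010148
20.35 [491.52 206.39 209.88] [-0.78  2.27  1.55] 34.11626245226205
```

View pics/f10l.png

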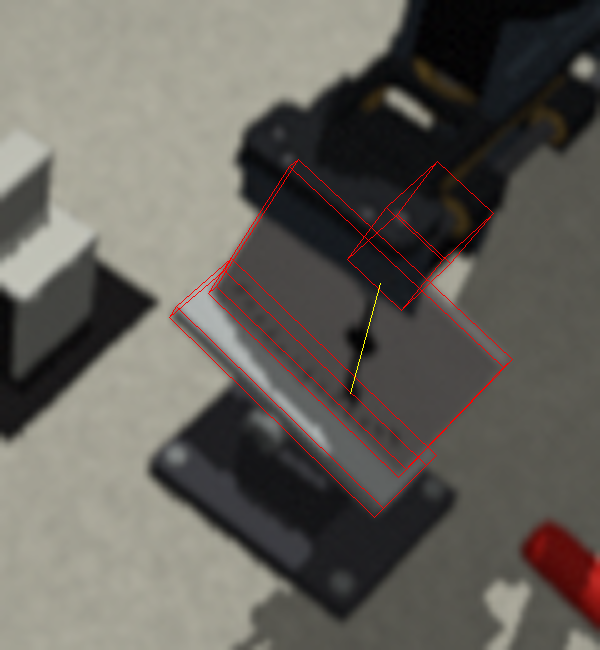

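View pics/f10n.png

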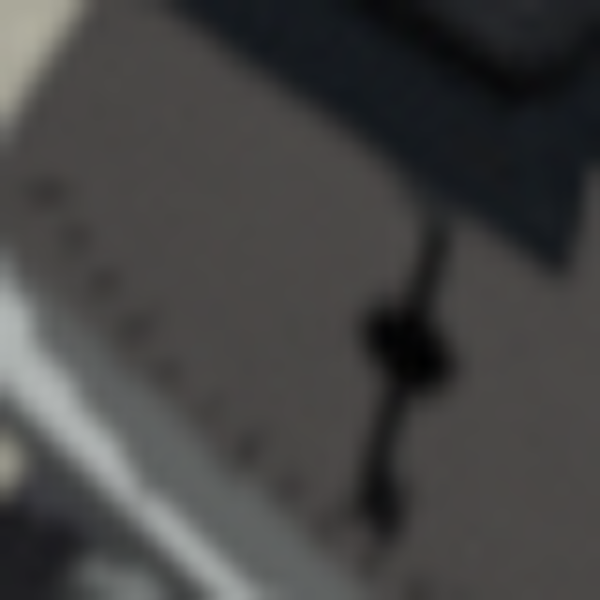

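>>> {"method": "arm_command", "body": {
  "deltas": [
    [0.25, [-0.1, 1.5, -0.2], 0],
    [0.25, [-0.1, 2.8, -0.5], 0],
    [0.25, [-0.1, 2.8, -0.5], 0],
    [0.25, [-0.1, 2.8, -0.5], 0],
    [0.25, [-0.1, 2.8, -0.5], 0],
    [0.25, [-0.1, 2.8, -0.5], 0],
    [0.25, [-0.1, 2.8, -0.5], 0],
    [0.25, [-0.1, 2.8, -0.5], 0],
    [0.25, [-0.1, 2.8, -0.5], 0],
    [0.25, [-0.1, 2.8, -0.5], 0],
    [0.25, [-0.1, 2.8, -0.5], 0],
    [0.25, [-0.1, 2.8, -0.5], 0],
    [0.25, [-0.1, 2.8, -0.5], 0]
  ]
}}

```text
time_s: 21.7
ee_pos: [491.4, 209.1, 209.2]
ee_rot: [-1.2, 90.0, -88.5]
force: [-0.3, -0.3, 0.2]
gripper_width: 34.2
```

```bash
python3 - <<'E'
from h import *
F=[]
for i in range(8):
    s,R=tool(); F.append(s['force'])
    p=cams.grab_frame('scene')
print(s['time_s'],s['ee_pos'].round(2),np.mean(F,0).round(2),s['gripper_width'])
drawlean(p,lean(.268),(330,450,205,335),5,'f11l',None,.268)
draw(p,[],(375,415,250,290),15,'f11n')
E
```

```text
22.05 [491.4  209.08 209.21] [-0.3  -0.24  0.68] 33.96701949416071
```

View pics/f11l.png

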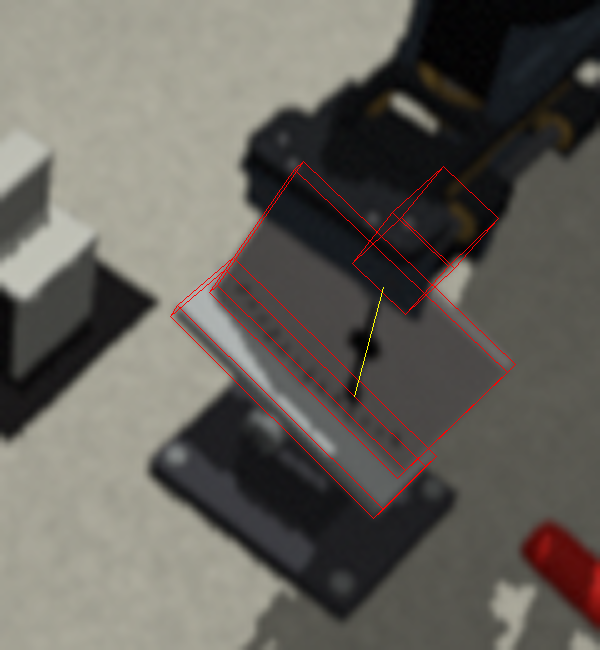

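View pics/f11n.png

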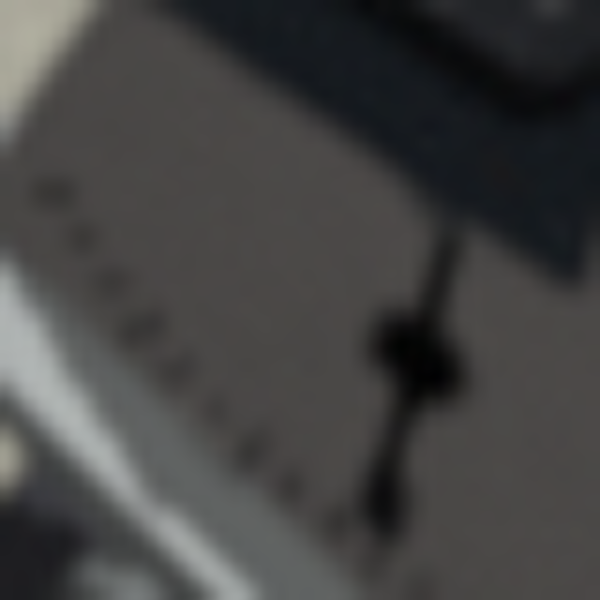

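```bash
python3 - <<'E'
from h import *
p=cams.grab_frame('scene'); save(p,'end')
E
```

```text
(no output)
```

View pics/end.png

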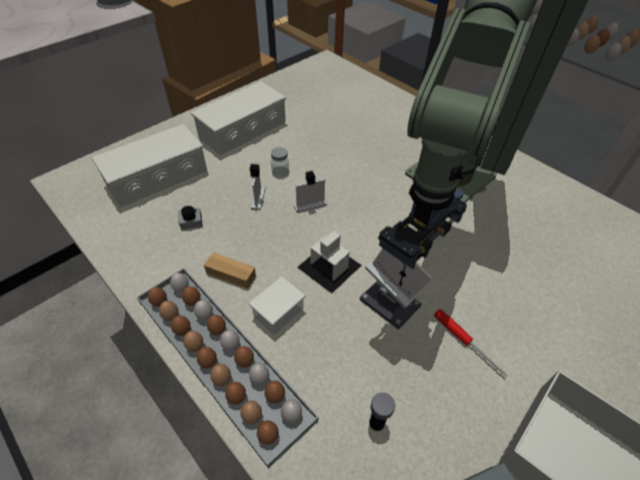

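The cover stands upright on the mat at (328,258). The gauge leans on the stud at (397,275). The other things look unmoved.

```bash
python3 - <<'E'
from h import *
print(env.job_done()); s=env.state(); print(s['time_s'],s['force'])
E
```

```text
the job is handed in; nothing more can be done
None
the job is handed in; nothing more can be done
```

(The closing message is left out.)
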